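# Prove the refitted lid stay

## Task

The folding lid stay on the green instrument case has just been refitted and needs trying once. Raise the green lid by its black handle until the stay straightens and locks, let go so that the lid stands open on the stay by itself for a moment, then push the stay's red knee peg back to fold the knee and let the lid close fully. Leave the yellow case shut.

Things in the scene. Friction and masses are not known exactly. Their poses are not given: they have to be found in the camera images.
- green: Green instrument case, fixed to the bench, 170 (x) x 160 (y) x 85 mm high; origin at the centre of its underside, z up. Its front faces its own -x, towards the robot, within about 10 degrees. The lid's hinge line runs along its y at x = +80, z = 90 mm. The stay is on its -y side. It stands left or right of the yellow case.
- green_grip (a point): Middle of the green lid's black handle bar: round, 10 mm thick, 80 mm clear between its posts, along the case's y. Shut, it is 190 mm in front of the hinge line and 35 mm above it (25 mm ahead of the lid's edge, 30 mm above its face). It rises on an arc of radius 193 mm; pinched from above across the case's x, it turns in the fingers. Lifting takes about 4 N.
- green_peg (a point): Push point on the stay's red knee peg: on the axis of a round peg 16 mm thick along the case's y, 12 mm from its free end, 138 mm to the case's -y side. 27 mm above the bench when shut; 127 mm, and 22 mm in front of the case's middle, when locked. Pushed back (case +x) some 25 mm with 1 to 4 N it lifts the lid slightly and folds the knee; the lid then sinks shut by itself in 1 to 2 s.
- green_lid (a joint): Angle of the green lid: 0 shut, about 1.05 rad at the most, when the stay is straight; about 1.02 rad standing on the locked stay. It falls shut, slowly (damped), when let go before the stay has locked.
- green_knee (a joint): Angle of the knee of the green case's stay: 0 folded (lid shut), 2.53 rad straight, 2.93 rad locked past the straight line against its stop. A weak spring carries the knee from straight to locked once the lid has been pulled up as far as it goes and is let go.
- yellow_lid (a joint): Angle of the lid of the yellow case, a bystander of the same make and size, with its own handle, stay and red peg: 0 shut.

How it is judged:
By the outcome, as a careful person would: the job done as asked, in the order asked, and still so for the second after the job is handed in, with the robot touching nothing.
It also fails if it takes over 48 s, if anything falls off the work surface, if the arm or the gripper's body presses on something with over 40 N, if the wrist force passes 120 N, or if a joint passes its speed limit or range.

## Robot

A 6-joint arm with a two-finger parallel gripper is mounted at the origin on the work surface. World frame = base frame: x ahead of the robot, y to its left, z up, the work surface at z = 0. Lengths are in mm, angles in rad, forces in N, time in s.
With the tool pointing down it reaches from about 350 to 975 mm from the base axis. Payload 7.1 kg.
Tool frame: the origin (TCP) lies midway between the tips of the shut fingers; the grasp point (between the pads) lies 19 mm behind it; z points along the fingers, y is the line along which they close (so a half turn about z gives the same grasp; the last joint's range is limited). The gripper opens to 88 mm and grips with 3 to 60 N. Pads are 20 mm wide; open, the fingers measure 115 mm over their backs; the gripper's body (75 mm by 178 mm) begins 61 mm behind the grasp point.
Start: joints at [1.16, 0.423, 1.63, -0, 1.089, -0.019], TCP at [238.626, 577.635, 222.675] pointing down, gripper open.
Joint ranges: [-3, 3], [-0.9, 2.11], [0.09, 2.58], [-1.31, 4.45], [0.11, 2.69], [-2.54, 2.54]. Speed limits (rad/s): [2.39, 2.39, 3.01, 3.14, 3.14, 3.14].

## Interface

Orientations are given as [roll, pitch, yaw] about the fixed x, y, z axes, in that order (R = Rz(yaw) Ry(pitch) Rx(roll)).
In Python, from rig import arm gives the robot as it stands.
- The arm moves only by the tool nudge_tcp, called after "Request:" as name(argument=value, ...), one argument or row to a line, values as JSON. Schema: {"type":"object","properties":{"ticks":{"type":"object","properties":{"steps":{"type":"array","items":{"type":"array","items":{"type":"number"},"minItems":5,"maxItems":5},"minItems":1,"maxItems":12}},"additionalProperties":false,"required":["steps"]},"only":{"type":"string"},"quiet":{"type":"boolean"},"lines":{"type":"string"}},"required":["ticks"],"additionalProperties":false}. ticks is an object whose key "steps" holds a list of rows, 1 to 12 of them, each of 5 numbers: dx, dy, dz in units of 50 mm, then a turn about the tool's z in rad, then the finger opening in mm; each row is the pose to reach, as a shift and turn from the pose commanded when the call began, along the tool's axes at that moment; what a row does not reach only later rows make up. A row lasts 1/12 s, in which the tool goes at most 41.7 mm and 0.125 rad, less where a joint would pass 70% of its speed; a pose out of reach is approached as far as the arm can. The fingers move at their own pace and stop on an object; the grip force is fixed at half the most. Time passes only in rows, so rows that do not move let the fingers close. The tool returns the time, the measured TCP pose, the force, the opening and the grip force at its end. only (a regular expression) keeps the lines of the reply that match it, lines (a string "A,B") keeps lines A to B, and quiet returns only ok. Input that does not fit is refused with a message, and nothing moves.
- arm.read_state(): the state, without advancing time (a new reading comes with each control period).
- arm.read_camera(name): name is "scene" or "top" or "wrist"; returns the picture (420x560x3 uint8, blue, green, red); there is no depth.
- arm.camera_params(name): a dict with "fx", "fy", "cx", "cy" (pixels), "dist_coeffs" ([k1, k2, p1, p2, k3] as OpenCV has them; the pictures are not rectified), "R" (3x3) and "t" (3): a world point X has camera coordinates R X + t. Camera axes: x right, y down, z forward; pixel columns grow to the right and rows downward; lengths in mm; the calibration is good to about 2 mm. A picture is of the moment at which its call begins: read the wrist's pose just before it. camera_params takes no time and is no camera call; for the wrist camera it gives the pose at the moment of the call.
- arm.finish_job(): hands the job in; it is judged then, once.
The state is a dict: "time_s": time; "joint_pos": joint angles; "qd": joint speeds; "effort": joint torques, N m; "position": TCP position; "ee_rot": TCP orientation; "force": force on the tool from outside, world axes, zero at the start; "moment": the same for the moment, N m; "opening": finger opening in mm; "grasp_force": force on a finger pad.
Only numpy, scipy, OpenCV 4.12 (cv2) and the standard library are available. Lean on these libraries where they do the work, as an engineer would, in place of code of your own. Each camera call takes 0.05 s, during which the arm holds its last target. There are 200 camera calls.

## Working session

There is one attempt and no reset: what is moved stays moved. The work goes in short steps, Python scripts to look and compute and a tool call to move; the robot and the scene stay as the last step left them, time stands still between calls to the robot, and variables do not carry over. Pictures are saved under pics/ and viewed, at most 10 in all, crops included, and the job is handed in when it is done.

```bash
ls; mkdir -p pics; python3 - <<'E'
from rig import arm
import cv2
s=arm.read_state();print(s)
for n in("scene","top"):
    cv2.imwrite(f"pics/{n}0.png",arm.read_camera(n)); p=arm.camera_params(n);print(n,p)
E
```

```text
pics
rig.py
{'time_s': 0.0, 'joint_pos': array([ 1.16002202e+00,  4.23795302e-01,  1.63070164e+00, -6.53992268e-06,
        1.08857280e+00, -1.89862229e-02]), 'qd': array([-0.00022712, -0.00090538, -0.00140748, -0.00033426, -0.00045079,
        0.00058039]), 'effort': array([-2.70012686e-03, -5.44629800e+01, -2.73669416e+01,  6.42880448e-02,
        2.27204076e-02, -1.70353819e-04]), 'position': array([238.39963294, 577.14666362, 221.92554835]), 'ee_rot': array([-3.14011573e+00, -2.22539137e-05,  2.74980759e+00]), 'force': array([-0.27822063,  0.46157836,  0.1606667 ]), 'moment': array([ 0.02351112,  0.05956144, -0.03240241]), 'grasp_force': 0.0, 'opening': 87.72678424599762}
scene {'fx': 519.3383084854489, 'fy': 519.3383084854489, 'cx': 285.01918442845465, 'cy': 207.93919259770033, 'dist_coeffs': array([0.00218251, 0.        , 0.        , 0.        , 0.        ]), 'R': array([[-0.39441362,  0.91887199,  0.01059036],
       [ 0.58553731,  0.26018283, -0.76775709],
       [-0.70822592, -0.2966128 , -0.64065349]]), 't': array([ 270.13111171, -234.89442174, 1414.50868982])}
top {'fx': 470.949658255508, 'fy': 470.949658255508, 'cx': 282.3872319932083, 'cy': 201.91847226023978, 'dist_coeffs': array([-0.16161518,  0.        ,  0.        ,  0.        ,  0.        ]), 'R': array([[ 0.00219394, -0.9999947 , -0.00240503],
       [-0.9882935 , -0.00180136, -0.15255398],
       [ 0.15254884,  0.00271157, -0.98829221]]), 't': array([-84.07860371, 549.13906847, 852.7746351 ])}
```

View pics/scene0.png

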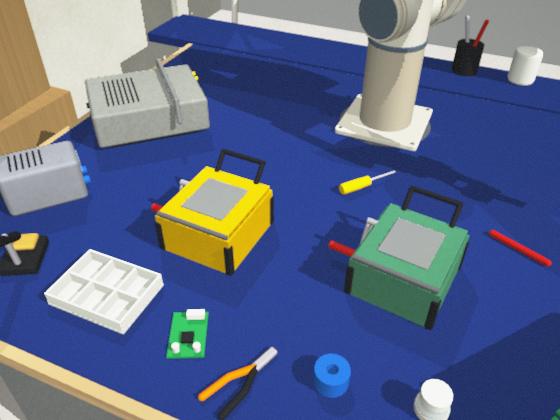

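View pics/top0.png

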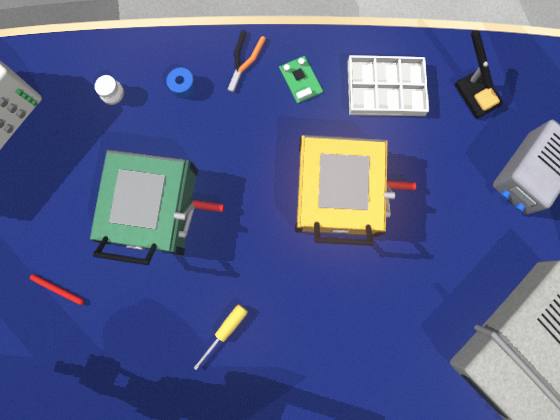

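The scene view shows the green case with its handle bar from about (408,190) to (459,205) and its peg tip near (331,245). In the top view the bar runs from (96,256) to (150,262), and the peg from (193,205) to (223,208). The yellow case stands to its right. Next I triangulate the handle and the peg.

```bash
cat > h.py <<'E'
from rig import arm
import cv2,numpy as np
def ray(n,uv,p=None):
    p=p or arm.camera_params(n);K=np.array([[p['fx'],0,p['cx']],[0,p['fy'],p['cy']],[0,0,1]])
    q=cv2.undistortPoints(np.array([[uv]],float),K,p['dist_coeffs'])[0,0]
    R=np.array(p['R']);d=R.T@np.array([*q,1]);return -R.T@np.array(p['t']),d/np.linalg.norm(d)
def tri(r1,r2):
    (a,d),(b,e)=r1,r2
    s=np.linalg.lstsq(np.c_[d,-e],b-a,rcond=None)[0];P,Q=a+s[0]*d,b+s[1]*e
    return (P+Q)/2,np.linalg.norm(P-Q)
def plane(r,z): return r[0]+r[1]*(z-r[0][2])/r[1][2]
E
python3 - <<'E'
from h import *
S=cv2.imread('pics/scene0.png');T=cv2.imread('pics/top0.png')
def box(im,x0,y0,x1,y1,f):
    m=f(im[y0:y1,x0:x1].astype(int)).astype(np.uint8)
    n,l,st,c=cv2.connectedComponentsWithStats(m);k=1+st[1:,4].argmax()
    ys,xs=np.where(l==k);r=cv2.minAreaRect(np.c_[xs+x0,ys+y0].astype(np.float32))
    print(st[k],cv2.boxPoints(r).round(1).tolist());return r
red=lambda c:(c[...,2]>120)&(c[...,1]<70)
for im,b in((S,(320,230,362,262)),(T,(185,195,232,218))): box(im,*b,red)
cv2.imwrite('pics/c.png',np.hstack([cv2.resize(S[180:270,320:470],None,fx=2.6,fy=2.6,interpolation=2)[:234,:390],cv2.resize(T[190:280,85:235],None,fx=2.6,fy=2.6,interpolation=2)]))
E
```

```text
[  9  10  26  16 194] [[327.6000061035156, 246.39999389648438], [330.5, 239.39999389648438], [354.29998779296875, 249.39999389648438], [351.29998779296875, 256.3999938964844]]
[  7   6  32  11 199] [[191.3000030517578, 207.5], [192.1999969482422, 200.3000030517578], [223.10000610351562, 204.10000610351562], [222.1999969482422, 211.39999389648438]]
```

View pics/c.png

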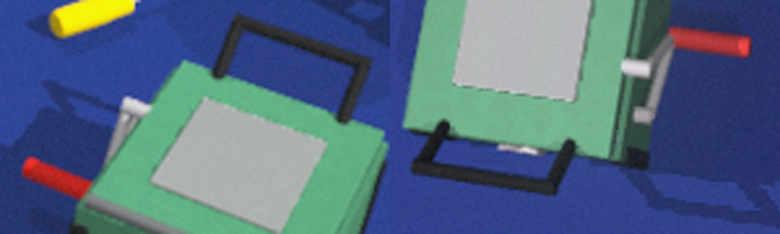

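The crop shows the bar clearly. Its corners are at scene (411.9,187.7) and (460.8,204.6), and at top (95.0,253.5) and (147.3,261.9). The peg end is at scene (329,243) and top (222.6,207.7).

```bash
python3 - <<'E'
from h import *
A,e1=tri(ray('scene',(460.8,204.6)),ray('top',(95,253.5)))
B,e2=tri(ray('scene',(411.9,187.7)),ray('top',(147.3,261.9)))
P,e3=tri(ray('scene',(329.5,243)),ray('top',(222.4,207.7)))
G=(A+B)/2
print(A,B,e1,e2,np.linalg.norm(A-B));print('grip',G,'pegend',P,e3)
d=A-B;yaw=np.arctan2(-d[0],d[1]);print('yaw',yaw)
# yaw from peg tip vs grip: case frame grip (-110,0), pegend (~xp,-150)
for th in (yaw,):
    c,s=np.cos(th),np.sin(th);R=np.array([[c,-s],[s,c]])
    print('peg end rel grip in case',R.T@(P-G)[:2]); o=G[:2]-R@[-110,0]
    print('origin',o,'locked peg',o+R@[-22,-138])
s=arm.read_state();from scipy.spatial.transform import Rotation as Ro
M=Ro.from_euler('xyz',s['ee_rot']).as_matrix();print(M.round(3));print('tool delta',M.T@(G-s['position']))
E
```

```text
[444.8214219  244.24083292 123.94521829] [431.50728975 150.22507751 123.81228045] 0.45653237802882174 2.6134899820586908 94.95391541514098
grip [438.16435582 197.23295521 123.87874937] pegend [540.1556383   32.06571678  28.58847418] 1.699743292530002
yaw -0.14068049176746683
peg end rel grip in case [ 124.14293193 -149.23461665]
origin [547.07764481 181.80909444] locked peg [505.94505259  48.25719495]
[[-0.924  0.382 -0.001]
 [ 0.382  0.924 -0.001]
 [ 0.    -0.001 -1.   ]]
tool delta [-329.6992319  -274.75633374   98.48702848]
```
Grip z 124 vs expected 125: good. Yaw -0.14 (8°), bar length 95 outer → ok. Peg end -149 vs 150: consistent.

The height is 123.9 mm against 125 expected. The bar is 95 mm overall and the peg end lies 149 mm off the grip, so the measurements agree. The case yaw is -0.14. I go above the handle at the present height, turning so that tool y lies along the case's x.

Units first: shifts go in units of 50 mm. So -125 mm is -2.5, -330 mm is -6.6.

Request:
nudge_tcp(
  ticks={"steps":[[-1.2,-1,0,0.12,44],[-1.8,-1.5,0,0.24,44],[-2.4,-2,0,0.36,44],[-3,-2.5,0,0.48,44],[-3.6,-3,0,0.6,44],[-4.2,-3.5,0,0.72,44],[-4.8,-4,0,0.84,44],[-5.4,-4.5,0,0.96,44],[-6,-5,0,1.08,44],[-6.6,-5.5,0,1.2,44],[-6.6,-5.5,0,1.32,44],[-6.6,-5.5,0,1.32,44]]},
)

```text
time_s: 1.1
position: [439.7, 194.8, 222.6]
ee_rot: [3.142, 0.0, 1.421]
force: [0.7, -0.4, -0.3]
opening: 44.3
grasp_force: 0.0
```

```bash
python3 - <<'E'
from h import *
from scipy.spatial.transform import Rotation as Ro
s=arm.read_state();M=Ro.from_euler('xyz',s['ee_rot']).as_matrix()
print(s['joint_pos'],M[:,1],M.T@([438.2,197.2,124]-s['position']))
p=arm.camera_params('wrist');cv2.imwrite('pics/w1.png',arm.read_camera('wrist'))
for q in([444.8,244.2,124],[431.5,150.2,124],[438.2,197.2,124]):
    K=np.array([[p['fx'],0,p['cx']],[0,p['fy'],p['cy']],[0,0,1]]);print(cv2.projectPoints(np.array([q],float),cv2.Rodrigues(np.array(p['R']))[0],np.array(p['t']),K,p['dist_coeffs'])[0].ravel())
E
```

```text
[ 3.92503131e-01  2.10995754e-01  1.94049527e+00 -5.38205272e-04
  9.90320248e-01  5.43084683e-01] [ 9.88728248e-01 -1.49721239e-01  4.53248342e-05] [ 2.23671186 -1.85809703 98.55205626]
[275.43161926 144.31965927]
[276.87412408 265.39003293]
[276.24989017 207.86587625]
```

View pics/w1.png

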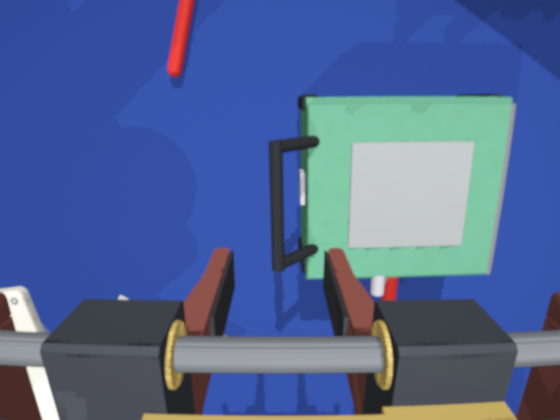

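The wrist picture shows the bar from (275,144) to (277,267), which matches the prediction within a pixel or two. I descend and pinch.

Converted, 2 mm is 0.04, 113 mm is 2.26.

Request:
nudge_tcp(
  ticks={"steps":[[0.04,-0.03,0.6,0,44],[0.04,-0.03,1.3,0,44],[0.04,-0.03,1.9,0,44],[0.04,-0.03,2.26,0,44],[0.04,-0.03,2.26,0,44],[0.04,-0.03,2.26,0,0],[0.04,-0.03,2.26,0,0],[0.04,-0.03,2.26,0,0],[0.04,-0.03,2.26,0,0],[0.04,-0.03,2.26,0,0],[0.04,-0.03,2.26,0,0]]},
)

```text
time_s: 2.07
position: [439.4, 199.9, 110.8]
ee_rot: [3.137, -0.001, 1.431]
force: [3.8, -0.7, 0.4]
opening: 8.9
grasp_force: 30.0
```

Request:
nudge_tcp(
  ticks={"steps":[[0,0,0,0,0],[0,0,0,0,0],[0,0,0,0,0]]},
)

```text
time_s: 2.32
position: [439.3, 199.9, 110.7]
ee_rot: [3.138, -0.002, 1.43]
force: [4.9, -1.6, 1.9]
opening: 9.0
grasp_force: 30.0
```

Pinched: 9 mm opening at 30 N. Now the arc up to a ≈ 0.9, keeping the final part separate.

Converted, -135.6 mm is -2.712, -125.6 mm is -2.512.

Request:
nudge_tcp(
  ticks={"steps":[[0,0.088,-0.376,0,0],[0,0.214,-0.74,0,0],[0,0.376,-1.09,0,0],[0,0.572,-1.424,0,0],[0,0.8,-1.736,0,0],[0,1.058,-2.022,0,0],[0,1.344,-2.284,0,0],[0,1.654,-2.512,0,0],[0,1.984,-2.712,0,0],[0,1.984,-2.712,0,0]]},
)

```text
time_s: 3.15
position: [536.5, 186.0, 248.6]
ee_rot: [-3.141, -0.001, 1.43]
force: [-11.7, 0.4, 18.3]
opening: 9.1
grasp_force: 30.1
```

Converted, 22 mm is 0.44, 17.6 mm is 0.352.

Request:
nudge_tcp(
  ticks={"steps":[[0,0.18,-0.09,0,0],[0,0.352,-0.164,0,0],[0,0.352,-0.164,0,0],[0,0.44,-0.196,0,0],[0,0.44,-0.196,0,0],[0,0.44,-0.196,0,0]]},
)

```text
time_s: 3.65
position: [556.9, 183.4, 257.7]
ee_rot: [-3.141, -0.002, 1.43]
force: [-8.2, 0.5, 16.6]
opening: 9.1
grasp_force: 30.0
```

```bash
python3 - <<'E'
from h import *
cv2.imwrite('pics/s2.png',arm.read_camera('scene'))
E
```

```text
(no output)
```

View pics/s2.png

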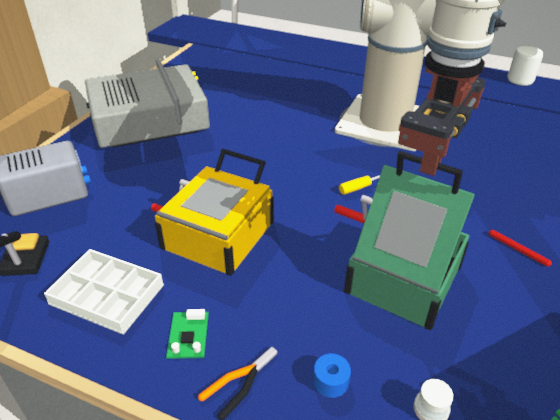

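The lid is up, with the bar at about (400,155) to (460,187) and the peg at about (335,208) to (367,220). The force points radially outward, so I am slightly inside the arc. I'll work out the angle and where a straight knee would show.

```bash
cat >> h.py <<'E'
def proj(n,X,p=None):
    p=p or arm.camera_params(n);K=np.array([[p['fx'],0,p['cx']],[0,p['fy'],p['cy']],[0,0,1]])
    return cv2.projectPoints(np.array([X],float),cv2.Rodrigues(np.array(p['R']))[0],np.array(p['t']),K,p['dist_coeffs'])[0].ravel().round(1)
O=np.array([547.1,181.8,0]);c,s_=np.cos(-.141),np.sin(-.141);RC=np.array([[c,-s_,0],[s_,c,0],[0,0,1]])
W=lambda x,y,z:O+RC@np.array([x,y,z])
C=lambda P:RC.T@(np.asarray(P)-O)
E
python3 - <<'E'
from h import *
s=arm.read_state();b=s['position']+[0,0,14];q=C(b);print('bar case',q,'r',np.hypot(q[0]-80,q[2]-90),'a',np.arctan2(q[2]-90,80-q[0])-.182)
print('locked peg end',proj('scene',W(-22,-150,127)),proj('top',W(-22,-150,127)))
for a in(.9,.95,1,1.05):
  for y in(-47,47): print(a,proj('scene',W(80-193.2*np.cos(.182+a),y,90+193.2*np.sin(.182+a))))
T=arm.read_camera('top');S=arm.read_camera('scene')
cv2.imwrite('pics/c3.png',np.hstack([cv2.resize(S[140:260,320:470],None,fx=2.6,fy=2.6),cv2.resize(T[130:250,85:235],None,fx=2.6,fy=2.6)]))
E
```

```text
bar case [  9.41930788   2.93402136 271.64855874] r 194.87902142992823 a 1.0181939668755207
locked peg end [342.1 193. ] [212.6 220.2]
0.9 [403.4 152.3]
0.9 [461.4 170.6]
0.95 [401.8 152.6]
0.95 [460.4 171.1]
1 [400.1 153.2]
1 [459.2 171.9]
1.05 [398.3 154.1]
1.05 [457.9 173.1]
```

View pics/c3.png

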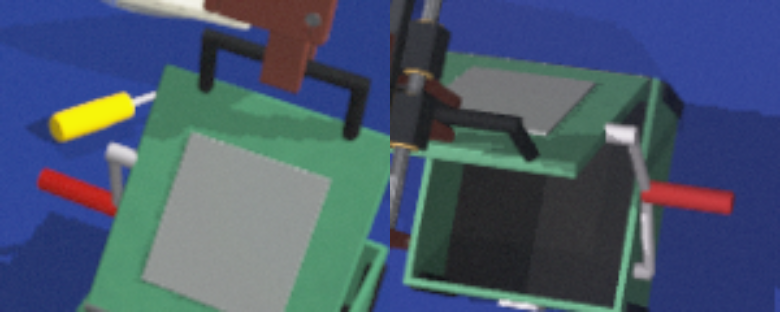

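The bar sits at a ≈ 0.98 and the peg end at scene (336,208), top (216,208). The locked position would be (342,193). So the knee is not straight yet and I go on up in small steps.

Converted, 3 mm is 0.06, -6 mm is -0.12.

Request:
nudge_tcp(
  ticks={"steps":[[0,0.06,-0.08,0,0],[0,0.12,-0.12,0,0],[0,0.12,-0.12,0,0],[0,0.12,-0.12,0,0]]},
)

```text
time_s: 4.13
position: [562.3, 182.4, 260.0]
ee_rot: [-3.138, -0.001, 1.43]
force: [-0.9, 5.7, -6.3]
opening: 8.6
grasp_force: 30.0
```

Request:
nudge_tcp(
  ticks={"steps":[[0,0.06,-0.024,0,0],[0,0.12,-0.048,0,0],[0,0.12,-0.048,0,0],[0,0.12,-0.048,0,0]]},
)

```text
time_s: 4.47
position: [564.0, 182.1, 260.7]
ee_rot: [-3.129, 0.001, 1.43]
force: [-12.2, 8.9, -6.7]
opening: 9.2
grasp_force: 30.0
```

The arm is now stopped, with about 13 N along the tangent. I check the knee by finding the peg by colour.

```bash
cat >> h.py <<'E'
def peg(pr=True):
    out=[]
    for n,(x0,y0,x1,y1) in(('scene',(322,175,385,265)),('top',(176,180,240,250))):
        c=arm.read_camera(n)[y0:y1,x0:x1].astype(int);m=((c[...,2]>110)&(c[...,1]<70)&(c[...,0]<90)).astype(np.uint8)
        k,l,st,_=cv2.connectedComponentsWithStats(m);k=1+st[1:,4].argmax();ys,xs=np.where(l==k)
        b=cv2.boxPoints(cv2.minAreaRect(np.c_[xs+x0,ys+y0].astype(np.float32)))
        b=b[np.argsort(b[:,0])];out.append((b[:2] if n=='scene' else b[2:]).mean(0))
    P,e=tri(ray('scene',out[0]),ray('top',out[1]));print('peg end px',out[0],out[1],'world',P.round(1),'case',C(P).round(1),'err',e.round(1));return P
E
python3 - <<'E'
from h import *
peg();print(arm.read_state()['force'])
E
```

```text
peg end px [338.30823 200.17809] [214.19    213.66998] world [516.8  34.6 118.7] case [  -9.3 -150.   118.7] err 1.2
[-13.07926027   9.14570572  -6.54548667]
```

The peg end is at case (-9,-150,119), so the knee is about straight. I ease the lid down a little and see which way the knee goes.

Converted, -6 mm is -0.12, -3 mm is -0.06.

Request:
nudge_tcp(
  ticks={"steps":[[0,-0.06,0.024,0,0],[0,-0.12,0.048,0,0],[0,-0.12,0.048,0,0]]},
)

```text
time_s: 4.82
position: [561.8, 182.5, 260.0]
ee_rot: [-3.139, -0.0, 1.43]
force: [-0.1, 5.1, -7.1]
opening: 9.4
grasp_force: 30.0
```

```bash
python3 - <<'E'
from h import *
peg()
E
```

```text
peg end px [339.774   196.60274] [213.35997 216.48   ] world [511.3  35.2 123.3] case [ -14.8 -150.2  123.3] err 1.2
```

Request:
nudge_tcp(
  ticks={"steps":[[0,-0.04,0.02,0,0],[0,-0.08,0.04,0,0],[0,-0.08,0.04,0,0]]},
)

```text
time_s: 5.17
position: [558.8, 182.9, 258.8]
ee_rot: [-3.141, -0.001, 1.43]
force: [-0.5, 5.0, -3.9]
opening: 9.0
grasp_force: 30.0
```

```bash
python3 - <<'E'
from h import *
peg()
E
```

```text
peg end px [341.06897 193.82756] [212.93    219.48999] world [505.8  35.5 126. ] case [ -20.4 -150.6  126. ] err 0.9
```

The knee went over and is at the locked place (-20,126). I open the fingers and rise straight up.

Request:
nudge_tcp(
  ticks={"steps":[[0,-0.02,0.01,0,0],[0,-0.02,0.01,0,0],[0,-0.02,0.01,0,30],[0,-0.02,0.01,0,30],[0,-0.02,0.01,0,30],[0,-0.02,0.01,0,30]]},
)

```text
time_s: 5.77
position: [558.7, 182.1, 258.9]
ee_rot: [3.141, 0.0, 1.43]
force: [-0.4, 0.6, -1.0]
opening: 28.9
grasp_force: 0.0
```

Request:
nudge_tcp(
  ticks={"steps":[[0,0,-0.4,0,30],[0,0,-1,0,30],[0,0,-1.6,0,30],[0,0,-1.6,0,30],[0,0,-1.6,0,30],[0,0,-1.6,0,30],[0,0,-1.6,0,30],[0,0,-1.6,0,30]]},
)

```text
time_s: 6.43
position: [557.8, 182.2, 337.2]
ee_rot: [-3.139, 0.001, 1.43]
force: [0.6, -0.5, -0.9]
opening: 30.4
grasp_force: 0.0
```

```bash
python3 - <<'E'
from h import *
print(peg()); S=arm.read_camera('scene');T=arm.read_camera('top')
cv2.imwrite('pics/c4.png',np.hstack([cv2.resize(S[120:260,320:480],None,fx=2.4,fy=2.4),cv2.resize(T[130:270,85:245],None,fx=2.4,fy=2.4)]))
print(arm.read_state()['joint_pos'])
E
```

```text
peg end px [340.85617 193.38356] [212.68999 220.16997] world [504.7  35.3 126.3] case [ -21.4 -151.   126.3] err 2.1
[504.73206213  35.33399484 126.26279205]
[ 2.95609789e-01  2.57359103e-01  1.59553796e+00 -7.06217767e-05
  1.28985292e+00  4.36613538e-01]
```

View pics/c4.png

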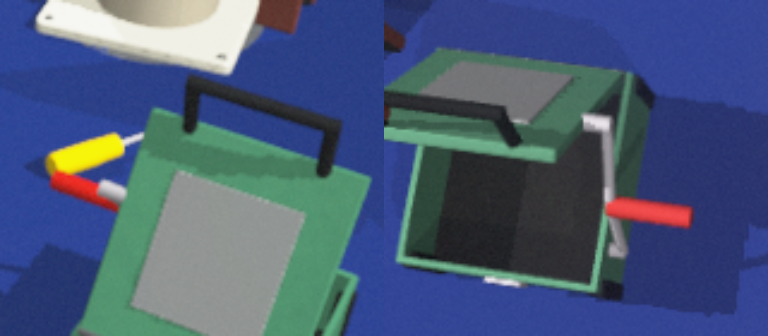

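The scene crop shows the lid standing open on its own with nothing touching it. The bar runs from about (400,153) to (459,174) and the peg end is at (341,193), case (-21,-151,126), so it is locked. Before pushing I check where the wrist camera sits relative to the tool, for clearance to the lid, and work out the approach.

Request:
nudge_tcp(
  ticks={"steps":[[0,0,0,0,0],[0,0,0,0,0],[0,0,0,0,0],[0,0,0,0,0],[0,0,0,0,0],[0,0,0,0,0]]},
)

```text
time_s: 7.13
position: [558.4, 182.5, 338.6]
ee_rot: [3.142, -0.0, 1.43]
force: [0.7, 0.2, 0.1]
opening: 0.4
grasp_force: 0.0
```

```bash
python3 - <<'E'
from h import *
from scipy.spatial.transform import Rotation as Ro
s=arm.read_state();M=Ro.from_euler('xyz',s['ee_rot']).as_matrix();p=arm.camera_params('wrist')
print('cam in tool',M.T@(-np.array(p['R']).T@np.array(p['t'])-s['position']))
P=W(-72,-142,100);print(P,M.T@(P-s['position']));print('lid edge',W(-7,-80,236));peg()
E
```

```text
cam in tool [ 7.94248314e+01  1.35100255e-01 -1.62516802e+02]
[455.858808    51.32760873 100.        ] [-144.27320865  -83.11661266  238.61395348]
lid edge [528.92680744 103.57765618 236.        ]
peg end px [341.18494 193.50685] [212.68    220.23997] world [504.6  35.7 125.9] case [ -21.6 -150.7  125.9] err 1.5
```

The camera lens sits at tool (+79, 0, -162). With the tool at case y = -140 and TCP z ≈ 104 it passes above and in front of the lid edge, and the body stays at y < -103. So I keep the yaw and go to case (-72,-140) at height first, then down.

Request:
nudge_tcp(
  ticks={"steps":[[-0.7,-0.4,0,0,0],[-1.4,-0.8,0,0,0],[-2.1,-1.2,0,0,0],[-2.84,-1.66,0,0,0],[-2.84,-1.66,0,0,0],[-2.84,-1.66,0.8,0,0],[-2.84,-1.66,1.6,0,0],[-2.84,-1.66,2.4,0,0],[-2.84,-1.66,2.4,0,0]]},
)

```text
time_s: 7.98
position: [451.9, 53.2, 212.8]
ee_rot: [-3.131, 0.003, 1.43]
force: [-1.5, -1.0, 0.8]
opening: 0.8
grasp_force: 0.0
```

```bash
python3 - <<'E'
from h import *
peg();S=arm.read_camera('scene');T=arm.read_camera('top');print(C(arm.read_state()['position']))
cv2.imwrite('pics/c5.png',np.hstack([cv2.resize(S[90:260,300:480],None,fx=2.2,fy=2.2),cv2.resize(T[130:300,75:255],None,fx=2.2,fy=2.2)]))
# upper stay pin: top-view ray meets the stay plane case y=-100
r=ray('top',(173.7,180));a,d=C(r[0]),RC.T@r[1];print('pin',a+d*(-98-a[1])/d[1])
E
```

```text
peg end px [340.85614 193.38356] [212.41998 220.05998] world [505.   35.6 126.5] case [ -21.2 -150.7  126.5] err 2.4
[ -70.21683517 -139.16094468  220.70344292]
pin [ 20.53472773 -98.         230.41343381]
```

View pics/c5.png

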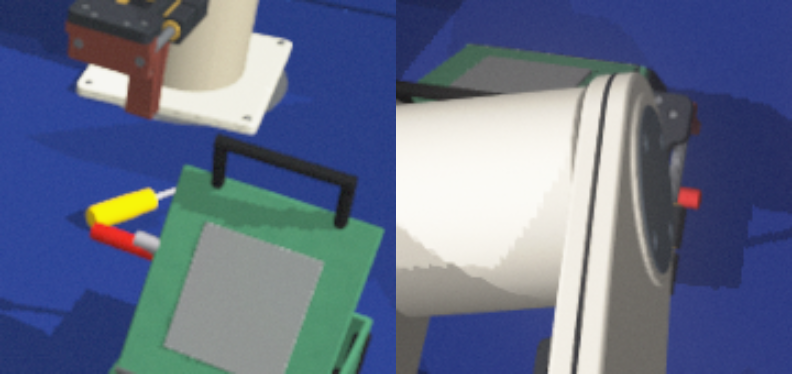

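The picture shows the lid still open and the tool above and in front of the peg, which is at (341,193). The top view of the peg is partly hidden by the arm. I go down to z ≈ 104.

Converted, 90 mm is 1.8, 112 mm is 2.24.

Request:
nudge_tcp(
  ticks={"steps":[[0,0,0.6,0,0],[0,0,1.2,0,0],[0,0,1.8,0,0],[0,0,2.24,0,0],[0,0,2.24,0,0],[0,0,2.24,0,0]]},
)

```text
time_s: 8.68
position: [457.5, 53.8, 107.8]
ee_rot: [3.14, -0.0, 1.43]
force: [0.2, 0.4, 0.7]
opening: 0.2
grasp_force: 0.0
```

Request:
nudge_tcp(
  ticks={"steps":[[0,0.12,0,0,0],[0,0.24,0,0,0],[0,0.36,0,0,0],[0,0.48,0,0,0],[0,0.48,0,0,0]]},
)

```text
time_s: 9.1
position: [482.4, 50.1, 107.6]
ee_rot: [3.138, -0.001, 1.429]
force: [0.3, -0.2, -0.4]
opening: 0.6
grasp_force: 0.0
```

No contact yet: the finger face is at about x = -32 and the peg front at -30. Now the push.

Request:
nudge_tcp(
  ticks={"steps":[[0,0.08,0,0,0],[0,0.16,0,0,0],[0,0.24,0,0,0],[0,0.32,0.02,0,0],[0,0.32,0.04,0,0]]},
)

```text
time_s: 9.52
position: [496.0, 47.8, 104.2]
ee_rot: [-3.141, 0.0, 1.43]
force: [-2.1, -0.9, 0.9]
opening: 0.4
grasp_force: 0.5Traceback (most recent call last):
```

```bash
python3 - <<'E'
from h import *
peg();print(arm.read_state()['force'])
E
```

```text
  File "<stdin>", line 2, in <module>
  File "h.py", line 22, in peg
    k,l,st,_=cv2.connectedComponentsWithStats(m);k=1+st[1:,4].argmax();ys,xs=np.where(l==k)
                                                     ~~~~~~~~~~~~~~~^^
ValueError: attempt to get argmax of an empty sequence
```

The finger is in contact at about 2 N, and the top view of the peg is now hidden. I keep pushing.

Converted, 2 mm is 0.04, 12 mm is 0.24.

Request:
nudge_tcp(
  ticks={"steps":[[0,0.08,0.04,0,0],[0,0.16,0.08,0,0],[0,0.24,0.12,0,0],[0,0.24,0.12,0,0]]},
)

```text
time_s: 9.95
position: [509.2, 46.2, 98.4]
ee_rot: [3.14, -0.0, 1.43]
force: [-0.4, 0.2, -0.0]
opening: 0.4
grasp_force: 0.0
```

```bash
python3 - <<'E'
from h import *
S=arm.read_camera('scene');c=S[175:265,322:385].astype(int);ys,xs=np.where((c[...,2]>110)&(c[...,1]<70)&(c[...,0]<90));print(xs.min()+322,ys[xs<xs.min()+3].mean()+175,arm.read_state()['force'])
# straight was ~(338.3,200.2), locked (341,193.5)
E
```

```text
336 206.23809523809524 [-0.01812699 -0.20402564 -0.37607916]
```

The knee is past straight (peg end at row 206) and the contact force is gone, so the stay is folding. I retract back and up.

Converted, -40 mm is -0.8, -20 mm is -0.4.

Request:
nudge_tcp(
  ticks={"steps":[[-0.2,-0.6,-0.1,0,0],[-0.4,-1.2,-0.4,0,0],[-0.8,-1.8,-1,0,0],[-1.4,-2,-1.8,0,0],[-2,-2,-2.6,0,0],[-2.6,-2,-3.2,0,0],[-3.2,-2,-3.2,0,0],[-3.2,-2,-3.2,0,0],[-3.2,-2,-3.2,0,0],[-3.2,-2,-3.2,0,0],[-3.2,-2,-3.2,0,0],[-3.2,-2,-3.2,0,0]]},
)

```text
time_s: 11.0
position: [385.9, -96.9, 257.5]
ee_rot: [-3.14, -0.0, 1.432]
force: [-0.8, -0.4, 0.2]
opening: 0.3
grasp_force: 0.0
```

Request:
nudge_tcp(
  ticks={"steps":[[0,0,0,0,0],[0,0,0,0,0],[0,0,0,0,0],[0,0,0,0,0],[0,0,0,0,0],[0,0,0,0,0],[0,0,0,0,0],[0,0,0,0,0],[0,0,0,0,0],[0,0,0,0,0],[0,0,0,0,0],[0,0,0,0,0]]},
)

```text
time_s: 12.0
position: [386.3, -98.1, 258.6]
ee_rot: [3.142, 0.0, 1.43]
force: [0.6, -0.0, -0.0]
opening: 0.6
grasp_force: 0.0
```

```bash
python3 - <<'E'
from h import *
S=arm.read_camera('scene');cv2.imwrite('pics/s6.png',S)
try: peg()
except Exception as e: print(e)
S0=cv2.imread('pics/scene0.png');d=cv2.absdiff(S,S0).max(2)
print('green diff',(d[175:320,330:475]>40).sum(),'yellow diff',(d[145:270,150:275]>40).sum())
E
```

```text
peg end px [328.9586  243.10057] [222.40771 207.73851] world [540.3  31.6  28.3] case [  14.4 -149.7   28.3] err 2.8
green diff 237 yellow diff 103
```

View pics/s6.png

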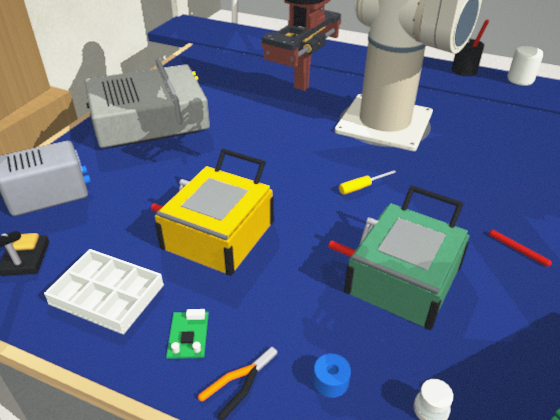

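The green lid is shut again: the bar is back at (408,190) to (460,205) and the peg end at (329,243), as at the start. The yellow case is unchanged and the arm is clear. I wait a moment more, check, and hand in.

Request:
nudge_tcp(
  ticks={"steps":[[0,0,0,0,0],[0,0,0,0,0],[0,0,0,0,0],[0,0,0,0,0],[0,0,0,0,0],[0,0,0,0,0],[0,0,0,0,0],[0,0,0,0,0],[0,0,0,0,0],[0,0,0,0,0],[0,0,0,0,0],[0,0,0,0,0]]},
)

```text
time_s: 13.15
position: [386.2, -98.1, 258.6]
ee_rot: [-3.142, -0.0, 1.43]
force: [-0.4, -0.3, -0.0]
opening: 0.7
grasp_force: 0.0
```

```bash
python3 - <<'E'
from h import *
peg();print(arm.finish_job())
E
```

```text
peg end px [329.0259  242.93968] [222.65387 207.76927] world [540.1  31.4  28.4] case [  14.2 -149.9   28.4] err 2.2
the job is handed in; nothing more can be done
None
```

I raised the green lid until its stay locked and let go; it stood open by itself for over 2 s. I then pushed the red knee peg to fold the stay, the lid closed fully, the yellow case stayed shut, and I handed the job in at about 13 s.

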